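# Put away the spoon and the jar after baking

### The arm

A 6-joint arm with a two-finger parallel gripper is mounted at the origin on the work surface. World frame = base frame: x ahead of the robot, y to its left, z up, the work surface at z = 0. Lengths are in m, angles in rad, forces in N, time in s.
With the tool pointing down it reaches from about 0.15 to 0.775 m from the base axis. Payload 6.1 kg.
Tool frame: the origin (TCP) lies on the centre line of the jaws, within the pads' length; the fingertips stand robot.tcp_to_tips ahead of it and the grasp point (between the pads) lies 5 mm behind it (robot.tcp_to_tips is the distance from the TCP to the fingertips, in m); z points along the fingers, y is the line along which they close (so a half turn about z gives the same grasp; the last joint's range is limited). The gripper opens to 85 mm and grips with 20 to 120 N. Pads are 22 mm wide; open, the fingers measure 114 mm over their backs; the gripper's body (76 mm by 85 mm) begins 54 mm behind the grasp point. The pads swing forward as they close: fully open they stand 13 mm farther back than shut.
Start: joints at [1.185, 0.126, -0.04, 1.405, 0, 1.571], TCP at [0.198, 0.486, 0.245] pointing down, gripper open.
Joint ranges: [-2.72, 2.72], [-0.95, 1.95], [-1.27, 1.35], [-1.78, 2.02], [-1.46, 1.47], [-3.14, 3.14]. Speed limits (rad/s): [2.39, 2.39, 3.01, 3.14, 3.14, 3.14].

### API

Orientations are given as a unit quaternion [w, x, y, z].
In Python, from bench import robot gives the robot as it stands.
- The arm moves only by the shell command python3 -m creep 'ROWS' [FORCE]. ROWS is JSON, a list of rows, each a list of 3 entries, a list of its own where there are three numbers: the closure, from 0 (fully open) to 1 (shut), then the shift along the tool's x, y, z in cm, then the turn, a rotation vector about the tool's x, y, z in degrees. A call has 1 to 20 rows; each row shifts and turns the commanded pose from where the row before left it, along the tool's axes as they then stand; what a row does not reach is not made up. A row lasts 1/10 s, in which the tool goes at most 50 mm and 8.59 degrees, less where a joint would pass 70% of its speed; a pose out of reach is approached as far as the arm can. A call is refused whole if a number of a shift passes 5 or a number of a turn 8.59, either way. A call with a gripper value outside its range is refused whole. The fingers move at their own pace and stop on an object; FORCE is the grip in N (left out, the last holds). Time passes only in rows, so rows that do not move let the fingers close. It gives the time, the measured TCP pose, the force, the opening and the grip force at its end, in the units of the state.
- robot.observe(): the state, without advancing time (a new reading comes with each control period).
- robot.get_image(name): name is "side" or "top"; returns (picture, depth): 420x560x3 uint8, blue, green, red; 420x560 float32, m along the optical axis (not along the pixel's ray), 0 where there is no reading.
- robot.calibration(name): a dict with "fx", "fy", "cx", "cy" (pixels), "extrinsics" (4x4, takes a point from camera to world coordinates). Camera axes: x right, y down, z forward; pixel columns grow to the right and rows downward; lengths in m; the calibration is good to about 2 mm. A picture is of the moment at which its call begins. calibration takes no time and is no camera call.
- robot.close_job(): hands the job in; it is judged then, once.
Trained networks look in the newest picture that a camera, given by its name, has taken for a name from the list of things; names that differ only in an ending like _2 or _b are one class to them, and where a whole thing is asked for, a point or a joint stands for the part that bears it (a point fixed in the world has none). Each returns a list of dicts, best first, with "p" (0 to 1); they miss things now and then, are a little off and sometimes report something else, mostly with a low value. They report only what shows in the picture. A call takes as long as a camera call. They do not tell look-alikes from the thing itself.
- robot.trace(label, camera): "mask" (420x560 bool, what is visible of it) and "bbox" ([left, top, right, bottom] in pixels, round what is visible of it).
The state is a dict: "t": time; "qpos": joint angles; "joint_velocities": joint speeds; "joint_torque": joint torques, N m; "eef_pos": TCP position; "tool_rot": TCP orientation; "contact_force": force on the tool from outside, world axes, zero at the start; "moment": the same for the moment, N m; "finger_gap": finger opening in m; "grip_force": force on a finger pad.
Only numpy, scipy, OpenCV 4.12 (cv2) and the standard library are available. Lean on these libraries where they do the work, as an engineer would, in place of code of your own. Each camera call takes 0.05 s, during which the arm holds its last target. There are 200 camera calls.

### The job

Sort the two things left out in the middle of the worktop: lay the pale wooden spoon flat in the grey utensil tray, alongside the black whisk that is already there, and stand the small glass jar with the steel lid upright on the floor of the wooden pantry crate, in the free space next to the tin and the carton. Set the glass jar down gently, do not drop it, and let go of both.

Things in the scene. Friction and masses are not known exactly. Their poses are not given: they have to be found in the camera images.
- spoon_mid (a point): Middle of the pale wooden spoon (230 mm long, about 45 g), which lies flat on the worktop with its hollow up. The point lies half-way up its straight handle (16 mm wide, 14 mm thick), near its centre of mass, 7 mm above its underside; x points along the spoon towards its round head (50 mm wide, 14 mm high, head's centre 91 mm from this point, head's end 116 mm), the handle's end is 117 mm away the other way; z is up. Start: within about 0.35 rad of the world x axis.
- jar_mid (a point): Centre, half-way up, of the small upright glass jar with a brown filling and a stainless screw-top lid: 54 mm diameter, 70 mm tall overall, about 0.2 kg. The glass is straight-sided from its foot to 48 mm up; the lid is 53 mm wide. z is up along its axis.
- tray_spot (a point): Point on the inner floor of the grey utensil tray, in the middle of its free lane; z up, x along the tray's length. The tray is 300 mm long, 220 mm wide and 40 mm high (rim 34 mm above this point), walls 6 mm, and does not move. The free lane reaches 144 mm either way along x, and from 72 mm towards -y (the wall) to 75 mm towards +y, where a black whisk (fixed in the tray, up to 61 mm above the worktop) lies lengthwise.
- crate_spot (a point): Point on the inner floor of the wooden pantry crate, in the middle of its free space; z up. The crate is 240 mm along x, 220 mm along y and 50 mm high (rim 43 mm above this point), walls 7 mm, and does not move. Free floor reaches 73 mm towards +x, 103 mm towards +y and -y, and 75 mm towards -x, where a yellow tin and a carton (fixed in the crate, up to 93 mm above the worktop) stand.
Mind the look-alikes: they are no part of the job. Of the things shaped like the part that bears spoon_mid, the wooden one is meant.

How it is judged:
At the end, for the whole second after the job is handed in: At rest: the spoon flat (11 deg), hollow up, on the tray's floor, within 23 deg of its length, its middle within 50 mm along and 75 mm across of the lane's middle; the jar upright (11 deg) on the crate's floor, its centre within 75 mm (x) and 100 mm (y) of the free space's middle (x of spoon_mid in the frame of tray_spot between -0.05 and 0.05 m and y of spoon_mid in the frame of tray_spot between -0.075 and 0.075 m and z of spoon_mid in the frame of tray_spot between -0.005 and 0.018 m and angle between each of spoon_mid, jar_mid's own z axis and vertical below 0.2 rad and angle between the x axis of spoon_mid and the x axis of tray_spot, either way round below 0.4 rad and x of jar_mid in the frame of crate_spot between -0.075 and 0.075 m and y of jar_mid in the frame of crate_spot between -0.1 and 0.1 m and z of jar_mid in the frame of crate_spot between 0.024 and 0.046 m and linear speed of each of jar, spoon below 0.03 m/s); the robot touches nothing.
It fails at once if the glass jar is dropped into the crate (moving over 0.6 m/s within 25 mm of its floor) (x of jar_mid in the frame of crate_spot between -0.16 and 0.08 m and y of jar_mid in the frame of crate_spot between -0.11 and 0.11 m and z of jar_mid in the frame of crate_spot below 0.06 m and linear speed of jar above 0.6 m/s).
It also fails if it takes over 61 s, if anything falls off the work surface, if the arm or the gripper's body presses on something with over 40 N, if the wrist force passes 120 N, or if a joint passes its speed limit or range.

## Working session

There is one attempt and no reset: what is moved stays moved. The work goes in short steps, Python scripts to look and compute and a shell command to move; the robot and the scene stay as the last step left them, time stands still between calls to the robot, and variables do not carry over. Pictures are saved under pics/ and viewed, at most 10 in all, crops included, and the job is handed in when it is done.

```bash
mkdir -p pics
cat > h.py <<'E'
from bench import robot
import numpy as np, cv2
def cloud(cam,d):
    c=robot.calibration(cam); v,u=np.mgrid[0:420,0:560]
    P=np.stack([(u-c['cx'])/c['fx']*d,(v-c['cy'])/c['fy']*d,d,np.ones_like(d)],-1)
    return (P@np.array(c['extrinsics']).T)[...,:3]
E
python3 - <<'E'
from h import *
print(robot.tcp_to_tips, robot.observe())
for cam in("top","side"):
    im,d=robot.get_image(cam); W=cloud(cam,d)
    np.savez(f'{cam}.npz',im=im,d=d,W=W)
    cv2.imwrite(f'pics/{cam}0.png',im)
    for l in("spoon_mid","jar_mid","tray_spot","crate_spot"):
        for r in robot.trace(l,cam):
            m=r["mask"]&(d>0); p=W[m]
            print(cam,l,round(r["p"],2),r["bbox"],np.median(p,0).round(3) if len(p) else '', p.min(0).round(3),p.max(0).round(3))
E
```

```text
0.014 {'t': 0.0, 'qpos': array([ 1.18497537e+00,  1.26376616e-01, -4.06227148e-02,  1.40538077e+00,
       -2.20117194e-05,  1.57080511e+00]), 'joint_velocities': array([-0.00063105, -0.00030421, -0.00140892, -0.00074289, -0.0011763 ,
       -0.00103296]), 'joint_torque': array([ 1.74004032e-03, -4.35914969e+01,  3.52922559e+01,  1.73620071e-02,
        2.36771493e-04, -3.02454872e-06]), 'eef_pos': array([0.19742908, 0.48604883, 0.24452348]), 'tool_rot': array([-1.41012238e-04,  1.91720431e-01,  9.81449260e-01, -7.79307424e-04]), 'contact_force': array([ 0.54183799,  0.7381872 , -0.0618794 ]), 'moment': array([-0.01448542,  0.02978322,  0.03037608]), 'grip_force': 0.0, 'finger_gap': 0.08545876721740729}
top spoon_mid 0.84 [105.7, 276.6, 197.6, 305.4] [0.171 0.276 0.013] [ 0.138  0.192 -0.001] [0.196 0.42  0.022]
top spoon_mid 0.78 [404.6, 235.4, 448.9, 323.3] [ 0.176 -0.36   0.012] [ 0.101 -0.403 -0.005] [ 0.316 -0.305  0.022]
top spoon_mid 0.59 [294.7, 125.0, 327.4, 213.4] [ 0.504 -0.074  0.012] [ 0.36  -0.116 -0.006] [ 0.589 -0.031  0.022]
top jar_mid 0.58 [235.3, 136.4, 258.6, 169
[... 157 characters left out ...]
72 0.497 0.066]
top crate_spot 0.87 [366.3, 105.0, 468.4, 210.2] [ 0.505 -0.342  0.011] [ 0.371 -0.47  -0.005] [ 0.646 -0.216  0.101]
side spoon_mid 0.88 [142.2, 142.0, 169.7, 203.2] [0.169 0.256 0.012] [ 0.136  0.19  -0.006] [0.195 0.414 0.018]
side spoon_mid 0.59 [286.4, 191.1, 358.5, 251.3] [ 0.488 -0.078  0.012] [ 0.361 -0.118 -0.004] [ 0.598 -0.021  0.019]
side jar_mid 0.85 [292.2, 153.0, 310.3, 187.8] [0.501 0.059 0.056] [0.482 0.046 0.   ] [0.533 0.102 0.074]
side tray_spot 0.57 [183.1, 85.4, 310.9, 164.5] [0.486 0.357 0.008] [ 0.329  0.22  -0.003] [0.654 0.511 0.064]
side crate_spot 0.69 [327.6, 228.7, 489.0, 368.0] [ 0.503 -0.352  0.02 ] [ 0.37  -0.46  -0.002] [ 0.658 -0.211  0.097]
```

View pics/top0.png

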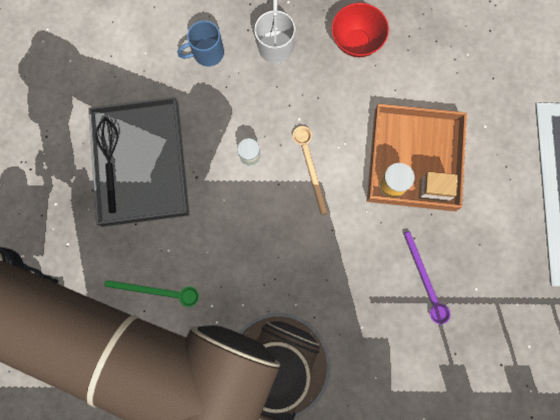

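Run:
```python
from h import *
z=np.load('top.npz'); im,W=z['im'],z['W']
cv2.imwrite('pics/crop.png',cv2.resize(im[90:240,220:360],None,fx=4,fy=4,interpolation=cv2.INTER_CUBIC))
v,u=np.mgrid[0:420,0:560]
def box(n,l,t,r,b,zl,zh,f=None):
    m=(u>=l)&(u<=r)&(v>=t)&(v<=b)&(W[...,2]>zl)&(W[...,2]<zh); p=W[m]
    print(n,len(p),p.mean(0).round(3),p.min(0).round(3),p.max(0).round(3)); return p
p=box('spoon',290,122,332,216,.006,.03)
# axis
c,a=cv2.PCACompute(p[:,:2].astype(np.float32),None)[:2]; a=a[0]*np.sign(a[0][0])
s=(p[:,:2]-c)@a; t=(p[:,:2]-c)@[-a[1],a[0]]
print('axis',a,np.degrees(np.arctan2(a[1],a[0])),'ends',c+a*s.min(),c+a*s.max(),np.ptp(s))
for lo in np.arange(s.min(),s.max(),.02):
    k=(s>=lo)&(s<lo+.02); print(round(lo,3),np.ptp(t[k]).round(3),t[k].mean().round(4),p[k,:2].mean(0).round(3))
box('jarlid',230,130,262,172,.06,.09)
p=box('trayrim',85,92,192,228,.030,.044)
p=box('whisk',85,92,192,228,.046,.09)
p=box('craterim',360,100,472,215,.044,.056)
p=box('tall',360,100,472,215,.06,.12)
```

```text
spoon 731 [ 0.48  -0.076  0.012] [ 0.355 -0.13   0.006] [ 0.598 -0.029  0.022]
axis [0.9735182  0.22860926] 13.215208 ends [[ 0.35957224 -0.10479217]] [[ 0.60128572 -0.04803109]] 0.24828860903659677
-0.124 0.067 -0.0023 [ 0.369 -0.105]
-0.104 0.097 0.0017 [ 0.388 -0.096]
-0.084 0.076 0.0014 [ 0.408 -0.092]
-0.064 0.078 -0.0012 [ 0.428 -0.09 ]
-0.044 0.069 -0.0003 [ 0.447 -0.084]
-0.024 0.074 0.0034 [ 0.466 -0.076]
-0.004 0.071 -0.0024 [ 0.486 -0.078]
0.016 0.045 -0.0004 [ 0.506 -0.071]
0.036 0.102 -0.0023 [ 0.526 -0.068]
0.056 0.092 0.0014 [ 0.546 -0.06 ]
0.076 0.048 0.0011 [ 0.564 -0.056]
0.096 0.095 -0.0019 [ 0.58  -0.055]
0.116 0.004 0.0131 [ 0.595 -0.036]
jarlid 378 [0.509 0.075 0.07 ] [0.483 0.05  0.061] [0.536 0.101 0.078]
trayrim 1710 [0.483 0.373 0.038] [0.328 0.224 0.03 ] [0.653 0.481 0.044]
whisk 158 [0.525 0.424 0.053] [0.332 0.235 0.046] [0.646 0.479 0.066]
craterim 1252 [ 0.494 -0.338  0.05 ] [ 0.371 -0.458  0.044] [ 0.633 -0.216  0.056]
tall 1484 [ 0.426 -0.327  0.087] [ 0.393 -0.415  0.06 ] [ 0.468 -0.247  0.101]
```

View pics/crop.png

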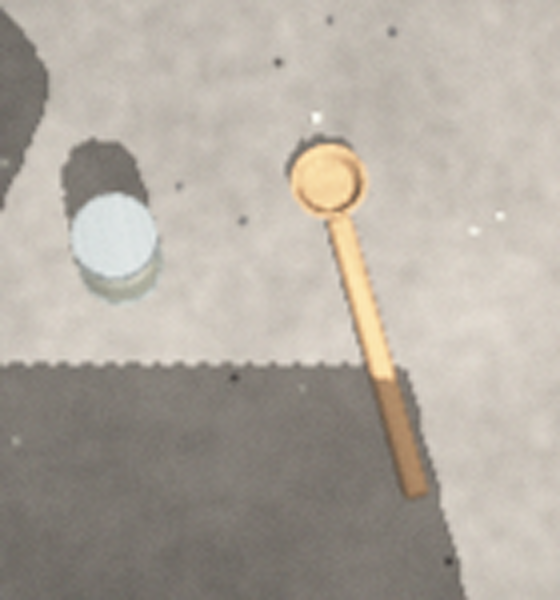

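Spoon-shaped things: green (150,291), purple (427,275) and wooden (310,170). The pale wooden one in the middle, confirmed in the crop, is the one meant. Its head is at about (302,135) and its handle end at (324,213). The jar lid is at (248,149), the tray's free lane lies right of the whisk, and the crate's free space is its upper part.

```bash
cat >> h.py <<'E'
def ray(cam,u,v,z):
    c=robot.calibration(cam);E=np.array(c['extrinsics'])
    r=E[:3,:3]@[(u-c['cx'])/c['fx'],(v-c['cy'])/c['fy'],1];o=E[:3,3]
    return o+r*(z-o[2])/r[2]
E
python3 - <<'E'
from h import *
h=ray('top',302.2,135,.014);e=ray('top',324,213.5,.014)
a=(h-e)[:2];L=np.hypot(*a);a/=L
print('head',h,'end',e,L,'yaw',np.degrees(np.arctan2(a[1],a[0])),'mid',e[:2]+a*.117,h[:2]-a*.091)
print('jar',ray('top',248.5,148.7,.07))
for n,q,z in(('tray',[(91,108),(175,99),(188,213),(99,224)],.04),('crate',[(377,105),(466,113),(461,209),(368,201)],.05)):
    P=np.array([ray('top',*k,z)[:2] for k in q]);c=P.mean(0)
    ax=(P[0]+P[1]-P[2]-P[3])/2;print(n,P.round(3).tolist(),'c',c,'len',np.hypot(*ax),'yaw',np.degrees(np.arctan2(ax[1],ax[0])))
    ax/=np.hypot(*ax);ay=np.array([-ax[1],ax[0]])
    print('spot',c+(ax*.040 if n=='crate' else -ay*.032))
E
```

```text
head [ 0.5608479  -0.05672364  0.014     ] end [ 0.36048627 -0.11010422  0.014     ] 0.20735060100187283 yaw 14.91828392659456 mid [ 0.47354266 -0.0799836 ] [ 0.47291515 -0.08015078]
jar [0.50807566 0.07347279 0.07      ]
tray [[0.622, 0.474], [0.646, 0.263], [0.356, 0.219], [0.328, 0.433]] c [0.48804062 0.34743614] len 0.29555291105892045 yaw 8.27323602540005
spot [0.49264523 0.31576916]
crate [[0.627, -0.241], [0.606, -0.458], [0.367, -0.433], [0.385, -0.213]] c [ 0.49608288 -0.33595032] len 0.24201175759538887 yaw -6.230023456343877
spot [ 0.53584665 -0.34029113]
```

```bash
python3 -m creep '[[0,[0,0,0],[0,0,-7.4]],[0,[0,0,0],[0,0,-7.4]],[0,[0,0,0],[0,0,-7.4]],[0,[0,0,0],[0,0,-7.4]],[0,[0,0,0],[0,0,-7.4]],[0,[-1.39,-3.41,0],[0,0,0]],[0,[-1.39,-3.41,0],[0,0,0]],[0,[-1.39,-3.41,0],[0,0,0]],[0,[-1.39,-3.41,0],[0,0,0]],[0,[-1.39,-3.41,0],[0,0,0]],[0,[-1.39,-3.41,0],[0,0,0]],[0,[-1.39,-3.41,0],[0,0,0]],[0,[-1.39,-3.41,0],[0,0,0]],[0,[-1.39,-3.41,0],[0,0,0]],[0,[-1.39,-3.41,0],[0,0,0]],[0,[-1.39,-3.41,0],[0,0,0]],[0,[-1.39,-3.41,0],[0,0,0]],[0,[-1.39,-3.41,0],[0,0,0]],[0,[-1.39,-3.41,0],[0,0,0]]]' 30
cat >> h.py <<'E'
def go(x,y,z,yaw=None):
    # tool-frame shift (cm) to world target; yaw = wanted tool-y heading (deg)
    from scipy.spatial.transform import Rotation as R
    o=robot.observe();q=np.array(o['tool_rot']);r=R.from_quat(q[[1,2,3,0]]);M=r.as_matrix()
    print('tcp',np.round(o['eef_pos'],4),'tool y heading',np.degrees(np.arctan2(M[1,1],M[0,1])).round(1),'tilt',np.degrees(np.arccos(-M[2,2])).round(2))
    print('q',np.round(o['qpos'],2),'shift cm',((M.T@(np.array([x,y,z])-o['eef_pos']))*100).round(2))
E
python3 -c "
from h import *
go(.508,.0735,.026)"
```

```text
t: 2.4
eef_pos: [0.5091, 0.0737, 0.2454]
tool_rot: [0.0, -0.13, 0.992, 0.0]
contact_force: [0.2, 0.8, 0.9]
finger_gap: 0.085
grip_force: 0.0
tcp [0.5091 0.0737 0.2454] tool y heading 104.9 tilt 0.02
q [ 0.14  0.11 -0.06  1.4   0.   -0.12] shift cm [1.200e-01 1.000e-02 2.194e+01]
```

```bash
python3 -m creep '[[0,[0.12,0,3],[0,0,0]],[0,[0,0,3],[0,0,0]],[0,[0,0,3],[0,0,0]],[0,[0,0,3],[0,0,0]],[0,[0,0,2.5],[0,0,0]],[0,[0,0,2.5],[0,0,0]],[0,[0,0,2],[0,0,0]],[0,[0,0,1.5],[0,0,0]],[0,[0,0,1.4],[0,0,0]],[0,[0,0,0],[0,0,0]],[0.3,[0,0,0],[0,0,0]],[0.6,[0,0,0],[0,0,0]],[1,[0,0,0],[0,0,0]],[1,[0,0,0],[0,0,0]],[1,[0,0,0],[0,0,0]],[1,[0,0,0],[0,0,0]],[1,[0,0,0],[0,0,0]],[1,[0,0,0],[0,0,0]],[1,[0,0,0],[0,0,0]]]' 40
python3 -m creep '[[1,[0,0,-0.5],[0,0,0]],[1,[0,0,-1],[0,0,0]],[1,[0,0,-2],[0,0,0]],[1,[0,0,-3],[0,0,0]],[1,[0,0,-3],[0,0,0]],[1,[0,0,-3],[0,0,0]],[1,[0,0,-2],[0,0,0]],[1,[0,0,-0.5],[0,0,0]],[1,[0,0,0],[0,0,0]]]'
python3 - <<'E'
from h import *
go(.536,-.340,.176)
im,d=robot.get_image('side');cv2.imwrite('pics/s1.png',cv2.resize(im[80:330,200:500],None,fx=2.4,fy=2.4))
E
```

```text
t: 4.3
eef_pos: [0.5079, 0.075, 0.0276]
tool_rot: [0.001, -0.13, 0.992, 0.0]
contact_force: [-1.5, 0.4, 6.5]
finger_gap: 0.053
grip_force: 38.5
t: 5.2
eef_pos: [0.5075, 0.0748, 0.177]
tool_rot: [0.001, -0.13, 0.992, -0.0]
contact_force: [0.8, 0.2, -2.4]
finger_gap: 0.0531
grip_force: 38.2
tcp [0.5075 0.0748 0.177 ] tool y heading 104.9 tilt 0.09
q [ 0.15  0.11 -0.21  1.25 -0.   -0.11] shift cm [  7.91 -40.82   0.1 ]
```

View pics/s1.png

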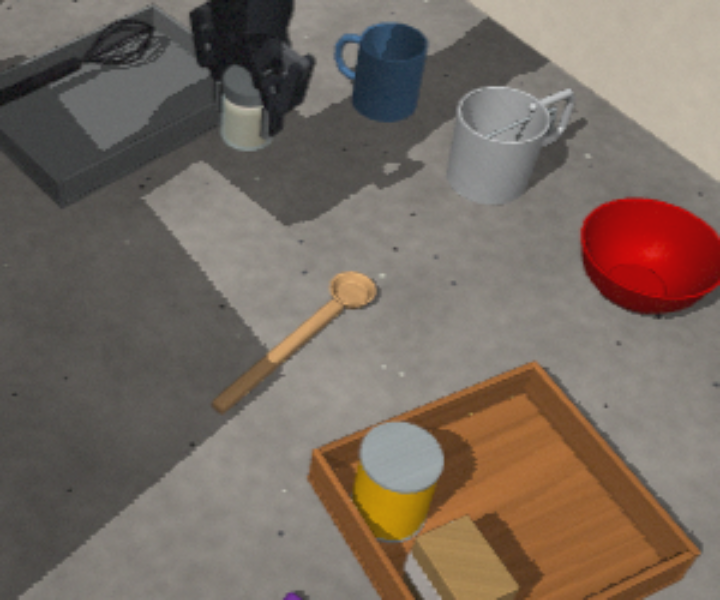

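```bash
python3 -m creep '[[1,[0.25,-1.2,0],[0,0,0]],[1,[0.56,-2.5,0],[0,0,0]],[1,[0.56,-3,0],[0,0,0]],[1,[0.6,-3,0],[0,0,0]],[1,[0.6,-3,0],[0,0,0]],[1,[0.6,-3,0],[0,0,0]],[1,[0.6,-3,0],[0,0,0]],[1,[0.6,-3,0],[0,0,0]],[1,[0.6,-3,0],[0,0,0]],[1,[0.6,-3,0],[0,0,0]],[1,[0.6,-3,0],[0,0,0]],[1,[0.6,-3,0],[0,0,0]],[1,[0.6,-2.9,0],[0,0,0]],[1,[0.35,-2.2,0],[0,0,0]],[1,[0.23,-1,0],[0,0,0]],[1,[0,0,0],[0,0,0]],[1,[0,0,0],[0,0,0]]]'
python3 - <<'E'
from h import *
go(.536,-.340,.0355)
im,d=robot.get_image('side');cv2.imwrite('pics/s2.png',cv2.resize(im[130:380,260:560],None,fx=2.4,fy=2.4))
E
```

```text
t: 6.95
eef_pos: [0.5321, -0.3298, 0.1756]
tool_rot: [-0.001, -0.13, 0.992, 0.001]
contact_force: [-0.5, 0.4, -2.1]
finger_gap: 0.0529
grip_force: 38.3
tcp [ 0.5321 -0.3298  0.1756] tool y heading 104.9 tilt 0.1
q [-0.56  0.33  0.06  1.31  0.   -0.81] shift cm [-0.13 -1.11 14.01]
```

View pics/s2.png

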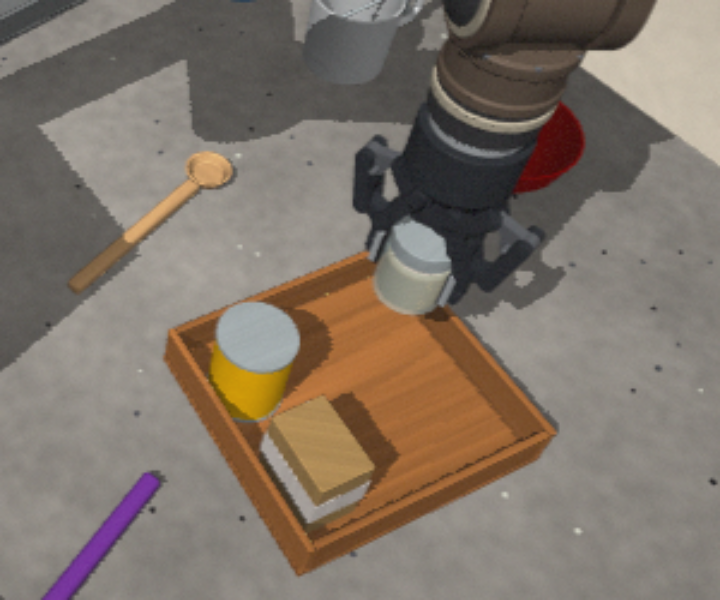

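```bash
python3 -m creep '[[1,[-0.1,-1.1,1],[0,0,0]],[1,[0,0,2.5],[0,0,0]],[1,[0,0,2.5],[0,0,0]],[1,[0,0,2],[0,0,0]],[1,[0,0,2],[0,0,0]],[1,[0,0,1.4],[0,0,0]],[1,[0,0,0.9],[0,0,0]],[1,[0,0,0.6],[0,0,0]],[1,[0,0,0.4],[0,0,0]],[1,[0,0,0.2],[0,0,0]],[1,[0,0,0.2],[0,0,0]],[1,[0,0,0.1],[0,0,0]],[1,[0,0,0],[0,0,0]],[1,[0,0,0],[0,0,0]]]'
```

```text
t: 8.4
eef_pos: [0.5366, -0.3408, 0.0386]
tool_rot: [0.0, -0.13, 0.992, -0.0]
contact_force: [-0.5, 1.0, -2.3]
finger_gap: 0.053
grip_force: 38.3
```

```bash
python3 -m creep '[[1,[0,0,0.1],[0,0,0]],[1,[0,0,0.1],[0,0,0]],[1,[0,0,0.1],[0,0,0]],[1,[0,0,0.05],[0,0,0]],[1,[0,0,0],[0,0,0]],[1,[0,0,0],[0,0,0]]]'
```

```text
t: 9.0
eef_pos: [0.5365, -0.3407, 0.0348]
tool_rot: [0.0, -0.13, 0.992, -0.0]
contact_force: [0.6, -0.1, -1.5]
finger_gap: 0.0528
grip_force: 38.5
```

```bash
python3 -m creep '[[1,[0,0,0.05],[0,0,0]],[1,[0,0,0.05],[0,0,0]],[1,[0,0,0.05],[0,0,0]],[1,[0,0,0],[0,0,0]],[1,[0,0,0],[0,0,0]]]'
```

```text
t: 9.5
eef_pos: [0.5365, -0.3407, 0.0347]
tool_rot: [0.0, -0.13, 0.992, -0.0]
contact_force: [-3.2, 2.5, 7.3]
finger_gap: 0.0533
grip_force: 39.2
```

```bash
python3 -m creep '[[0.3,[0,0,0],[0,0,0]],[0.2,[0,0,0],[0,0,0]],[0.1,[0,0,0],[0,0,0]],[0,[0,0,0],[0,0,0]],[0,[0,0,0],[0,0,0]],[0,[0,0,0],[0,0,0]],[0,[0,0,-0.5],[0,0,0]],[0,[0,0,-1],[0,0,0]],[0,[0,0,-2],[0,0,0]],[0,[0,0,-3],[0,0,0]],[0,[0,0,-3],[0,0,0]],[0,[0,0,-3],[0,0,0]],[0,[0,0,-2],[0,0,0]],[0,[0,0,0],[0,0,0]]]'
python3 -c "
from h import *
go(.473,-.080,.1)"
```

```text
t: 10.9
eef_pos: [0.5379, -0.3416, 0.183]
tool_rot: [0.003, -0.13, 0.992, -0.002]
contact_force: [1.0, 0.0, -0.1]
finger_gap: 0.0854
grip_force: 0.0
tcp [ 0.5379 -0.3416  0.183 ] tool y heading 104.9 tilt 0.4
q [-0.57  0.34  0.1   1.32 -0.   -0.83] shift cm [-0.42 26.99  8.16]
```

```bash
python3 -m creep '[[0,[-0.4,1.5,0],[0,0,0]],[0,[0,3,0],[0,0,0]],[0,[0,3,0],[0,0,0]],[0,[0,3,0],[0,0,0]],[0,[0,3,0],[0,0,0]],[0,[0,3,0],[0,0,0]],[0,[0,3,0],[0,0,0]],[0,[0,3,0],[0,0,0]],[0,[0,3,0],[0,0,0]],[0,[0,1.5,2],[0,0,0]],[0,[0,0,3],[0,0,0]],[0,[0,0,2],[0,0,0]],[0,[0,0,0],[0,0,0]],[0,[0,0,0],[0,0,0]]]'
python3 - <<'E'
from h import *
go(.473,-.080,.016)
im,d=robot.get_image('side');W=cloud('side',d);cv2.imwrite('pics/s3.png',cv2.resize(im[130:380,230:530],None,fx=2.4,fy=2.4))
E
```

```text
t: 12.3
eef_pos: [0.47, -0.0782, 0.1078]
tool_rot: [-0.001, -0.13, 0.992, 0.0]
contact_force: [0.5, 0.3, 0.4]
finger_gap: 0.0858
grip_force: 0.0
tcp [ 0.47   -0.0782  0.1078] tool y heading 104.9 tilt 0.11
q [-0.16  0.07 -0.4   1.1   0.   -0.43] shift cm [-0.26 -0.26  9.18]
```

View pics/s3.png

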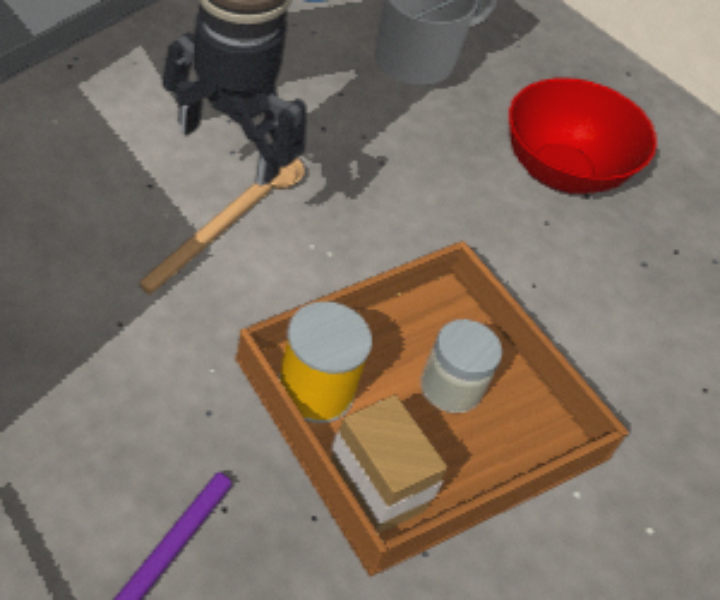

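The jar stands upright in the crate at about (462,365). The gripper is above the spoon, so I'll descend and grasp it.

```bash
python3 -m creep '[[0,[-0.26,-0.26,2],[0,0,0]],[0,[0,0,2.5],[0,0,0]],[0,[0,0,2],[0,0,0]],[0,[0,0,1.4],[0,0,0]],[0,[0,0,0.7],[0,0,0]],[0,[0,0,0.3],[0,0,0]],[0,[0,0,0],[0,0,0]],[0.4,[0,0,0],[0,0,0]],[0.6,[0,0,0],[0,0,0]],[1,[0,0,0],[0,0,0]],[1,[0,0,0],[0,0,0]],[1,[0,0,0],[0,0,0]],[1,[0,0,0],[0,0,0]],[1,[0,0,0],[0,0,0]],[1,[0,0,0],[0,0,0]],[1,[0,0,0],[0,0,0]],[1,[0,0,0],[0,0,0]]]' 60
```

```text
t: 14.05
eef_pos: [0.4743, -0.0806, 0.0197]
tool_rot: [0.0, -0.13, 0.992, -0.0]
contact_force: [-1.5, 0.5, 5.1]
finger_gap: 0.0137
grip_force: 59.6
```

```bash
python3 -m creep '[[1,[0,0,-0.5],[0,0,0]],[1,[0,0,-1],[0,0,0]],[1,[0,0,-2],[0,0,0]],[1,[0,0,-3],[0,0,0]],[1,[0,0,-3],[0,0,0]],[1,[0,0,-2],[0,0,0]],[1,[0,0,-0.5],[0,0,0]],[1,[0,0,0],[0,0,0]]]'
python3 - <<'E'
from h import *
go(.4926,.3158,.139)
im,d=robot.get_image('side');cv2.imwrite('pics/s4.png',cv2.resize(im[80:330,170:470],None,fx=2.4,fy=2.4))
E
```

```text
t: 14.85
eef_pos: [0.4745, -0.0807, 0.14]
tool_rot: [0.001, -0.13, 0.992, -0.0]
contact_force: [0.4, 0.1, -0.7]
finger_gap: 0.014
grip_force: 58.9
tcp [ 0.4745 -0.0807  0.14  ] tool y heading 104.9 tilt 0.09
q [-0.17  0.06 -0.34  1.17 -0.   -0.43] shift cm [-11.94  37.85   0.09]
```

View pics/s4.png

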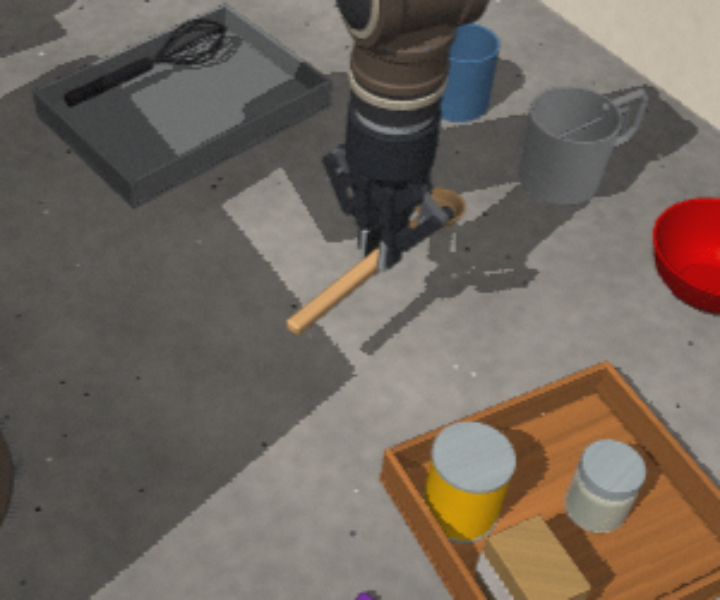

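The spoon is held level, so I'll carry it to the tray lane.

```bash
python3 -m creep '[[1,[-0.5,1.4,0],[0,0,0]],[1,[-0.9,2.7,0],[0,0,0]],[1,[-0.9,3,0],[0,0,0]],[1,[-0.9,3,0],[0,0,0]],[1,[-0.9,3,0],[0,0,0]],[1,[-0.9,3,0],[0,0,0]],[1,[-0.9,3,0],[0,0,0]],[1,[-0.9,3,0],[0,0,0]],[1,[-0.9,3,0],[0,0,0]],[1,[-0.9,3,0],[0,0,0]],[1,[-0.9,3,0],[0,0,0]],[1,[-0.9,2.8,0],[0,0,0]],[1,[-0.8,2.4,0],[0,0,0]],[1,[-0.7,1.5,0],[0,0,0]],[1,[0,0,0],[0,0,3.3]],[1,[0,0,0],[0,0,3.3]],[1,[0,0,0],[0,0,0]],[1,[0,0,0],[0,0,0]]]'
python3 - <<'E'
from h import *
go(.4926,.3158,.026)
im,d=robot.get_image('side');cv2.imwrite('pics/s5.png',cv2.resize(im[50:300,130:430],None,fx=2.4,fy=2.4))
E
```

```text
t: 16.7
eef_pos: [0.4917, 0.3148, 0.1385]
tool_rot: [-0.001, -0.073, 0.997, -0.0]
contact_force: [-0.7, 0.8, -0.0]
finger_gap: 0.014
grip_force: 58.9
tcp [0.4917 0.3148 0.1385] tool y heading 98.4 tilt 0.08
q [ 0.57  0.26 -0.11  1.2  -0.    0.42] shift cm [-0.11  0.09 11.25]
```

View pics/s5.png

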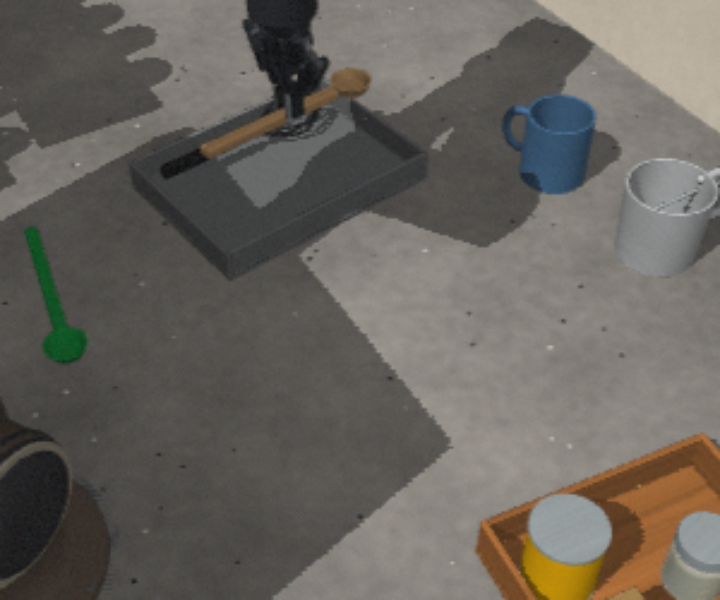

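```bash
python3 -m creep '[[1,[0,0,1],[0,0,0]],[1,[0,0,2.5],[0,0,0]],[1,[0,0,2.5],[0,0,0]],[1,[0,0,2],[0,0,0]],[1,[0,0,1.4],[0,0,0]],[1,[0,0,0.8],[0,0,0]],[1,[0,0,0.5],[0,0,0]],[1,[0,0,0.3],[0,0,0]],[1,[0,0,0.2],[0,0,0]],[1,[0,0,0],[0,0,0]],[1,[0,0,0],[0,0,0]]]'
```

```text
t: 17.85
eef_pos: [0.4922, 0.3155, 0.0278]
tool_rot: [0.0, -0.072, 0.997, 0.0]
contact_force: [-0.5, -0.2, -0.7]
finger_gap: 0.0143
grip_force: 58.9
```

```bash
python3 -m creep '[[1,[0,0,0.1],[0,0,0]],[1,[0,0,0.1],[0,0,0]],[1,[0,0,0],[0,0,0]],[0.8,[0,0,0],[0,0,0]],[0.7,[0,0,0],[0,0,0]],[0.55,[0,0,0],[0,0,0]],[0.55,[0,0,0],[0,0,0]],[0.55,[0,0,0],[0,0,0]],[0.55,[0,0,0],[0,0,0]],[0.55,[0,0,-0.5],[0,0,0]],[0.55,[0,0,-1],[0,0,0]],[0.55,[0,0,-2],[0,0,0]],[0.55,[0,0,-3],[0,0,0]],[0.55,[0,0,-4],[0,0,0]],[0.55,[0,0,-4],[0,0,0]],[0.55,[-3,0,-4],[0,0,0]],[0.55,[3,0,-2],[0,0,0]],[0.55,[0,0,0],[0,0,0]],[0.55,[0,0,0],[0,0,0]]]'
python3 - <<'E'
from h import *
im,d=robot.get_image('side')
A=cv2.resize(im[50:300,130:430],None,fx=1.6,fy=1.6)
W=cloud('side',d)
for l in("spoon_mid","jar_mid"):
    for r in robot.trace(l,'side'):
        m=r["mask"]&(d>0);p=W[m];print(l,round(r["p"],2),np.median(p,0).round(3),p.min(0).round(3),p.max(0).round(3))
cv2.imwrite('pics/s6.png',cv2.resize(im,None,fx=1.42,fy=1.42))
E
```

```text
t: 19.75
eef_pos: [0.4919, 0.3155, 0.2314]
tool_rot: [0.001, -0.073, 0.997, 0.0]
contact_force: [0.0, 0.1, -0.8]
finger_gap: 0.0385
grip_force: 0.0
spoon_mid 0.84 [0.507 0.311 0.018] [0.378 0.287 0.005] [0.605 0.352 0.024]
spoon_mid 0.73 [0.169 0.247 0.012] [ 0.136  0.189 -0.002] [0.196 0.415 0.02 ]
spoon_mid 0.57 [ 0.179 -0.361  0.012] [ 0.1   -0.401 -0.004] [ 0.322 -0.303  0.018]
jar_mid 0.78 [ 0.525 -0.347  0.073] [ 0.511 -0.369  0.006] [ 0.563 -0.311  0.081]
jar_mid 0.56 [ 0.491 -0.36   0.025] [ 0.37  -0.46  -0.003] [ 0.662 -0.193  0.097]
```

View pics/s6.png

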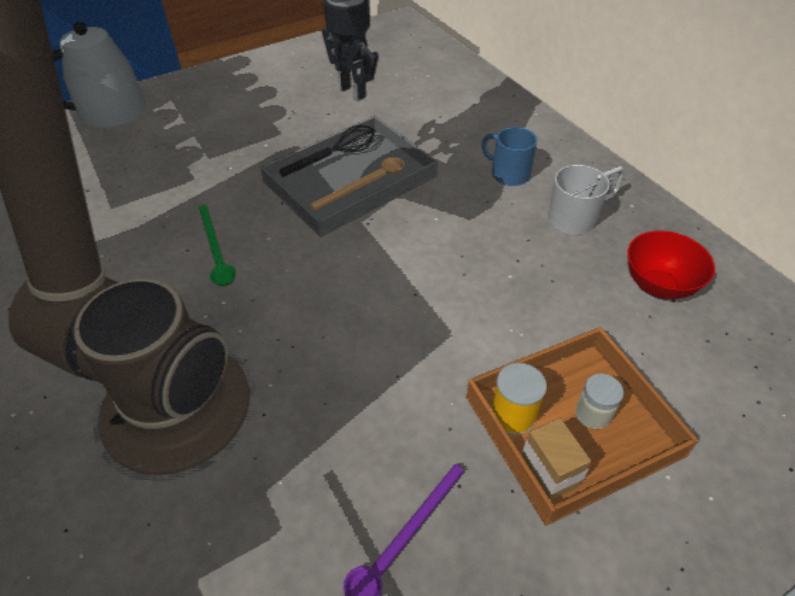

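The spoon lies flat in the tray lane at (358,182), the jar stands upright in the crate at (600,400), and the gripper is clear.

```bash
python3 -c "
from bench import robot
print(robot.close_job())"
```

```text
the job is handed in; nothing more can be done
None
```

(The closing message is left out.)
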